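# Stow a sample tin in the desiccator cabinet and drop the door latch

## Task

Put the sample tin from the bench on the pulled-out tray of the desiccator cabinet, beside the tin already there, and then push the tray fully home with both tins standing on it. The amber jar stands in the way of the door: set it aside upright on the bench where the door will not strike it, then lift the latch bar by its ball knob, swing the door shut with the bar passing over the striker, and let the bar drop into the catch. Keep the tins and the jar upright throughout, and leave the wash bottle, the measuring cylinder and the steel bowl where they stand.

Things in the scene. Friction and masses are not known exactly. Their poses are not given: they have to be found in the camera images.
- cabinet: Small bench-top desiccator cabinet, clear walls and roof, fixed. Origin: on the bench (z 0) below the front face; x axis into the cabinet, y to its left (hinge side), z up; the open front faces -x, to the robot. In this frame (mm) it spans x 0 to 230, y -165 to 145, z to 225. The white upright right of the opening (y -165 to -115) carries the catch.
- door (a joint): Cabinet door, aluminium frame with clear pane, 258 wide, 13 thick, 32 to 222 above the bench, hinged at the left. 0 = shut (free edge at cabinet y -118, outer face at x -15); grows as the free edge swings out towards the robot, then left; 1.57 = straight out along cabinet -x; at most 2.2. Light to move (1 N at the knob), stays where left. A tray not home stops it.
- door_hinge (a point): Point on the door's vertical hinge line, 120 above the bench: cabinet frame (-8, 140, 120).
- latch (a joint): Steel drop-latch bar, 8 thick, 20 high, on the door's outside, pivoted on a pin square to the door. 0 = level on its stop, underside 175 above the bench; grows as the free end is lifted, to 0.5; falls back by its weight (1.5 N at the knob). Reaches 130 from the pivot, 37 past the door's free edge. Level, it meets the striker and holds the door about 0.1 open; it clears it when raised over 0.19.
- latch_pivot (a point): Centre of the latch bar's pivot: on the door 165 from the hinge line, 18 outside the hinge plane (11 clear of the door's outer face to the bar's middle), 185 above the bench. Door shut: cabinet frame (-26, -25, 185).
- knob (a point): Centre of the black ball knob, 25 diameter, on a thin stem rising outwards from the latch bar; it turns about the pivot with the bar. Bar level: from the pivot 75 along the door away from the hinge, 34 outward, 35 up; so 220 above the bench, 45 from the door's outer face, 240 from the hinge line along the door. Shut and level: cabinet frame (-60, -100, 220).
- catch (a point): Middle of the floor of the catch's slot, where the bar comes to lie: cabinet frame (-26, -139, 172). The catch is a steel bracket on the cabinet's right upright; its slot lies between the cabinet face and the striker, an upright nose at x -48 to -40, y -150 to -128, its square top 190 above the bench, 15 above the underside of the level bar.
- tray (a joint): Pull-out sheet-steel tray in the upper part of the cabinet; 0 = home, its front flush inside the door; grows (m) as it is drawn out towards the robot along cabinet -x, at most 0.15. Friction about 1.5 N; stays where it is left.
- tray_tab (a point): Front face of the tray's pull tab, a 4 thick, 60 wide upright plate at the middle of the tray's front edge; the point is 192 above the bench, the tab's top 200. Tray home: cabinet frame (2, 10, 192).
- tray_floor (a point): Point on the tray's floor, on its centre line, 60 behind its front face. Floor 156 above the bench; tray 192 long (x), 220 wide (y), with a front lip up to 172 above the bench (200 at the tab) and 8 high rims at sides and back. Home: cabinet frame (62, 10, 156); drawn out, it is moved along -x by the joint value. Headroom inside: 61.
- tin: The sample tin to stow: plain round lidded aluminium tin, 50 diameter, 40 high, about 90 g, standing on the bench to the right of the cabinet's front. Origin: centre of its underside.
- tin_stored: A tin of the same kind (50 diameter, 40 high) that already stands on the tray. Origin: centre of its underside.
- jar: Squat amber reagent jar with white screw cap; body 58 diameter up to 64 high, cap 52 diameter from 74 to the top at 95; about 0.22 kg; on the bench before the cabinet, within the door's sweep. Origin: centre of its underside.
- wash_bottle: Bystander: white wash bottle, 62 diameter, 167 high to its cap, with a curved spout up to 203 high that reaches 65 out. Origin: centre of its underside.
- measuring_cylinder: Bystander: clear measuring cylinder, foot 68 diameter, tube 32 to 38 diameter, 245 high. Origin: centre of its underside.
- bowl: Bystander: steel mixing bowl, 140 diameter at the rim, 55 high. Origin: centre of its underside.
There are look-alikes about, which are no part of the job. Of the things shaped like the jar, the amber one is meant. What is shaped like the tin but turquoise is not meant.

How it is judged:
On the way, in this order (a step that is already met when the one before it is completed fails the run):
1. the tin stands on the tray, let go (z of tin in the frame of cabinet between 0.15 and 0.164 m and y of tin in the frame of cabinet between -0.085 and 0.105 m and angle between tin's own z axis and vertical below 0.12 rad and x of tin in the frame of cabinet above -0.13 m and contact force between tin and the fingers below 0.1 N), for 0.2 s.
2. the tray is fully home with both tins standing on it (value of joint tray below 0.006 m and z of tin in the frame of cabinet between 0.15 and 0.164 m and y of tin in the frame of cabinet between -0.085 and 0.105 m and angle between each of tin, tin_stored's own z axis and vertical below 0.12 rad and x of tin in the frame of cabinet between 0.015 and 0.2 m and z of tin_stored in the frame of cabinet between 0.15 and 0.164 m and y of tin_stored in the frame of cabinet between -0.085 and 0.105 m and x of tin_stored in the frame of cabinet between 0.015 and 0.2 m), for 0.2 s.
3. the door is all but shut with the latch bar held up, clear of the striker (value of joint door below 0.2 rad and value of joint latch above 0.14 rad), for 0.05 s.
At the end, for the whole second after the job is handed in: The door is shut (within 0.06 rad) with the latch bar down in the catch (within 0.04 rad of level), the tray is home (within 6 mm) with both tins standing upright on it inside the cabinet, and the jar stands upright on the bench; all at rest (all of step 2 and value of joint door below 0.06 rad and value of joint latch below 0.04 rad and height (world z) of jar below 0.008 m and angle between jar's own z axis and vertical below 0.12 rad and linear speed of each of tin, tin_stored, jar below 0.02 m/s and velocity of joint door between -0.05 and 0.05 rad/s); the robot touches nothing.
It fails at once if the cabinet, its tray, its door or its latch is run against the jar (contact force between cabinet and jar above 1 N).
It fails at once if a tin or the jar is tipped over (angle between any of tin, tin_stored, jar's own z axis and vertical above 0.6 rad).
It fails at once if a bystander is shifted by more than 30 mm or knocked over (distance of any of wash_bottle, measuring_cylinder, bowl from where it was at the start of the episode above 0.03 m or angle between any of wash_bottle, measuring_cylinder, bowl's own z axis and vertical above 0.35 rad).
It also fails if it takes over 72 s, if anything falls off the work surface, if the arm or the gripper's body presses on something with over 40 N, if the wrist force passes 120 N, or if a joint passes its speed limit or range.

## Robot

A 6-joint arm with a two-finger parallel gripper is mounted at the origin on the work surface. World frame = base frame: x ahead of the robot, y to its left, z up, the work surface at z = 0. Lengths are in m, angles in rad, forces in N, time in s.
With the tool pointing down it reaches from about 0.325 to 0.85 m from the base axis. Payload 15.5 kg.
Tool frame: the origin (TCP) lies between the finger pads; the fingertips stand 19 mm ahead of it and the grasp point (between the pads) is the TCP; z points along the fingers, y is the line along which they close (so a half turn about z gives the same grasp; the last joint's range is limited). The gripper opens to 91 mm and grips with 3 to 60 N. Pads are 32 mm wide; open, the fingers measure 118 mm over their backs; the gripper's body (76 mm by 178 mm) begins 60 mm behind the grasp point.
Start: joints at [1.026, 0.494, 1.345, -0, 1.302, -0.096], TCP at [0.271, 0.563, 0.201] pointing down, gripper open.
Joint ranges: [-2.91, 2.91], [-0.82, 2.16], [0.22, 2.67], [-1.22, 4.37], [0.12, 2.79], [-3.08, 3.08]. Speed limits (rad/s): [1.89, 1.89, 2.57, 3.01, 3.01, 3.01].

## Interface

Orientations are given as a 3x3 rotation matrix whose columns are the frame's x, y, z axes.
In Python, from workcell import state, viewer, hand_in, models gives the robot as it stands. The module is installed in compiled form; this text tells all that it offers.
- The arm moves only by the shell command python3 -m creep 'ROWS' [FORCE]. ROWS is JSON, a list of rows, each an object of numbers: "grip": the finger opening in mm, from 0 to 91.2; "dx", "dy", "dz": the shift along the tool's x, y, z in units of 100 mm (1.0 is 100 mm); "roll": the turn about the tool's z in units of 360 degrees (1.0 is 360 degrees). In form: [{"grip": .., "dx": .., "dy": .., "dz": .., "roll": ..}, ...]. A call has 1 to 12 rows; each row shifts and turns the commanded pose from where the row before left it, along the tool's axes as they then stand; what a row does not reach is not made up. A row lasts 1/12 s, in which the tool goes at most 41.7 mm and 7.16 degrees, less where a joint would pass 70% of its speed; a pose out of reach is approached as far as the arm can. A call with a number of a shift or a turn outside -1 to 1 is refused whole. A call with a gripper value outside its range is refused whole. The fingers move at their own pace and stop on an object; FORCE is the grip in N (left out, the last holds). Time passes only in rows, so rows that do not move let the fingers close. It gives the time, the measured TCP pose, the force, the opening and the grip force at its end, in the units of the state.
- state(): the state, without advancing time (a new reading comes with each control period).
- viewer.capture(name): name is "scene" or "top" or "wrist"; returns a dict with "image" (420x560x3 uint8, blue, green, red), "z_map" (420x560 float32, m along the optical axis (not along the pixel's ray), 0 where there is no reading), "mtx" (3x3 intrinsics, pixels), "xyz" and "attitude" of the camera in the world. Camera axes: x right, y down, z forward; pixel columns grow to the right and rows downward; lengths in m; the calibration is good to about 2 mm. A picture is of the moment at which its call begins.
- hand_in(): hands the job in; it is judged then, once.
Trained networks look in a picture, given as the dict that the camera call returned (one of the last four; its "shot" number tells which), for a name from the list of things; names that differ only in an ending like _2 or _b are one class to them, and where a whole thing is asked for, a point or a joint stands for the part that bears it (a point fixed in the world has none). Each returns a list of dicts, best first, with "conf" (0 to 1); they miss things now and then, are a little off and sometimes report something else, mostly with a low value. They report only what shows in the picture. A call takes as long as a camera call. They do not tell look-alikes from the thing itself.
- models.silhouettes(target, picture): "region" (420x560 bool, what is visible of it) and "xy" ([column, row] in pixels, amid what is visible of it).
The state is a dict: "t": time; "joints": joint angles; "qvel": joint speeds; "joint_torque": joint torques, N m; "tcp_pos": TCP position; "tool_rot": TCP orientation; "wrist_force": force on the tool from outside, world axes, zero at the start; "moment": the same for the moment, N m; "gripper_width": opening from 0.0 (shut) to 1.0 (fully open); "finger_force": force on a finger pad.
Only numpy, scipy, OpenCV 4.12 (cv2) and the standard library are available. Lean on these libraries where they do the work, as an engineer would, in place of code of your own. Each camera call takes 0.05 s, during which the arm holds its last target. There are 200 camera calls.

## Working session

There is one attempt and no reset: what is moved stays moved. The work goes in short steps, Python scripts to look and compute and a shell command to move; the robot and the scene stay as the last step left them, time stands still between calls to the robot, and variables do not carry over. Pictures are saved under pics/ and viewed, at most 11 in all, crops included, and the job is handed in when it is done.

```bash
mkdir -p pics; cat > h.py <<'E'
import numpy as np, cv2
from workcell import state, viewer, hand_in, models
def cloud(p):
    z=p["z_map"]; K=np.array(p["mtx"]); v,u=np.mgrid[:420,:560]
    c=np.stack([(u-K[0,2])/K[0,0]*z,(v-K[1,2])/K[1,1]*z,z],-1)
    return c@np.array(p["attitude"]).T+np.array(p["xyz"])
E
python3 - <<'E'
from h import *
s=state(); print(s["t"],s["tcp_pos"],s["tool_rot"])
ims=[]
for n in ["scene","top"]:
    p=viewer.capture(n); W=cloud(p); cv2.imwrite(f"pics/{n}0.png",p["image"]); np.save(n,W)
    for t in ["cabinet","door","latch","knob","tray","tray_tab","catch","tin","tin_stored","jar","wash_bottle","measuring_cylinder","bowl"]:
        try: r=models.silhouettes(t,p)
        except Exception as e: print(t,e); continue
        for d in r[:4]:
            P=W[d["region"]&(p["z_map"]>0)]
            print(n,t,round(d["conf"],2),np.round(d["xy"]),len(P),np.round(np.median(P,0),3) if len(P) else '',np.round(np.percentile(P,[2,98],axis=0),3).tolist() if len(P) else '')
E
```

```text
0.0 [0.27098531 0.5627451  0.20065007] [[-9.00958203e-01  4.33905452e-01 -6.12467765e-04]
 [ 4.33905876e-01  9.00957562e-01 -1.07799205e-03]
 [ 8.40608368e-05 -1.23697914e-03 -9.99999231e-01]]
scene cabinet 0.89 [361. 313.] 28953 [0.813 0.13  0.224] [[0.502, -0.021, 0.039], [0.907, 0.298, 0.227]]
scene door 0.59 [460. 202.] 963 [0.463 0.32  0.217] [[0.218, 0.254, -0.001], [0.629, 0.411, 0.23]]
scene door 0.39 [362. 311.] 29525 [0.811 0.132 0.224] [[0.452, -0.021, 0.027], [0.907, 0.323, 0.227]]
scene door 0.25 [474. 191.] 312 [0.429 0.357 0.196] [[0.16, 0.315, -0.001], [0.502, 0.436, 0.232]]
scene latch 0.58 [472. 192.] 240 [0.429 0.358 0.197] [[0.371, 0.315, 0.182], [0.502, 0.385, 0.232]]
scene knob 0.54 [472. 192.] 307 [0.43  0.355 0.196] [[0.362, 0.315, 0.179], [0.502, 0.389, 0.232]]
scene tray 0.7 [359. 224.] 2824 [0.554 0.105 0.157] [[0.441, 0.006, 0.05], [0.612, 0.22, 0.198]]
scene tray 0.18 [470. 188.] 209 [0.433 0.353 0.196] [[0.371, 0.314, 0.168], [0.502, 0.388, 0.232]]
scene tray_tab 0.91 [359. 226.] 2623 [0.555 0.105 0.157] [[0.523, 0.009, 0.153], [0.609, 0.219, 0.195]]
sce
[... 2151 characters left out ...]
54 [197. 172.] 350 [0.616 0.145 0.194] [[0.595, 0.124, 0.155], [0.642, 0.169, 0.199]]
top jar 0.73 [279. 218.] 316 [ 0.499 -0.059  0.094] [[0.473, -0.084, 0.059], [0.524, -0.034, 0.099]]
top jar 0.7 [256. 252.] 331 [0.414 0.009 0.094] [[0.389, -0.015, 0.037], [0.438, 0.036, 0.099]]
top jar 0.63 [237. 211.] 233 [0.525 0.061 0.094] [[0.507, 0.041, 0.042], [0.542, 0.086, 0.1]]
top wash_bottle 0.6 [327. 137.] 584 [ 0.72  -0.194  0.127] [[0.702, -0.242, 0.012], [0.753, -0.167, 0.198]]
top measuring_cylinder 0.96 [371. 170.] 630 [ 0.63  -0.309  0.117] [[0.606, -0.341, 0.006], [0.66, -0.286, 0.245]]
top bowl 0.86 [406. 275.] 1842 [ 0.339 -0.42   0.021] [[0.28, -0.473, 0.001], [0.403, -0.35, 0.057]]
```

```bash
python3 - <<'E'
import cv2
a=cv2.imread("pics/scene0.png")[130:400,120:540]
b=cv2.imread("pics/top0.png")[90:300,80:460]
a=cv2.resize(a,None,fx=1.9,fy=1.9,interpolation=cv2.INTER_CUBIC);b=cv2.resize(b,None,fx=2.1,fy=2.1,interpolation=cv2.INTER_CUBIC)
cv2.imwrite("pics/a.png",a);cv2.imwrite("pics/b.png",b)
E
```

```text
(no output)
```

View pics/a.png

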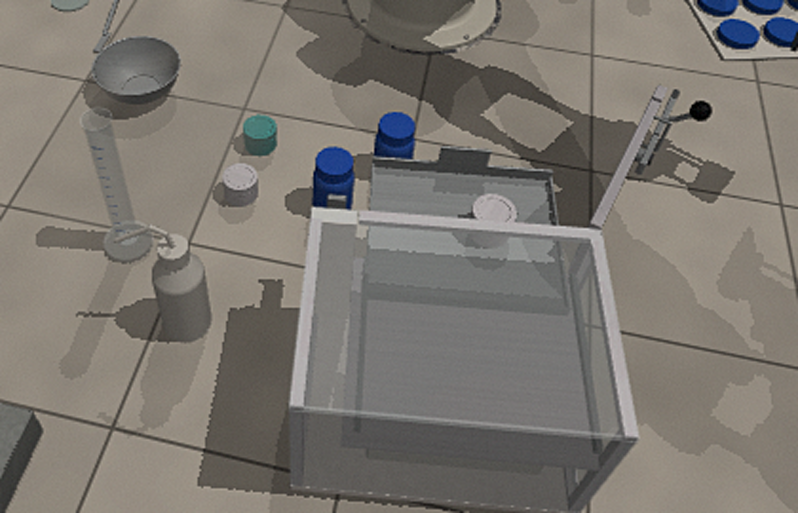

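View pics/b.png

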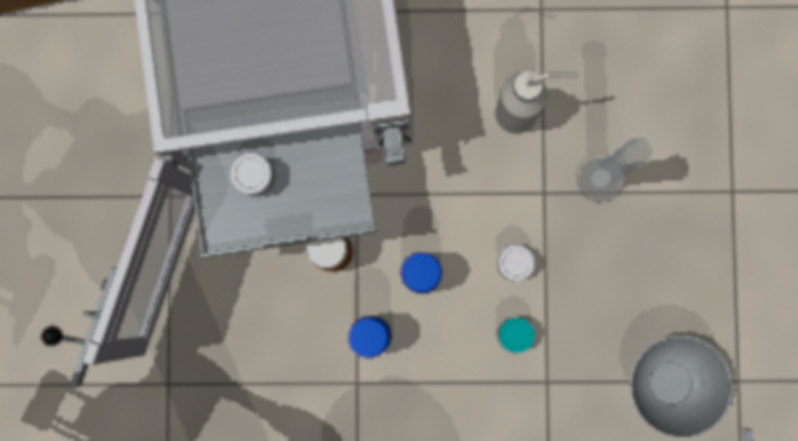

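The pictures show:
- The amber jar (white cap) is at top (237,211), half under the tray's front edge. The two blue jars at (256,252) and (279,218) are look-alikes.
- The plain tin is at top (325,214), with a turquoise look-alike at (325,250). The stored tin is at (197,172).
- The door is open to the left, with the knob near (105,250).

I choose the white tin at (0.512,-0.190) and the amber jar at (0.525,0.061). Next I fit the cabinet frame.

```bash
python3 - <<'E'
from h import *
from scipy.optimize import least_squares
for n in ["top","scene"]:
    W=np.load(n+".npy").reshape(-1,3)
    m=(W[:,2]>.219)&(W[:,2]<.232)&(W[:,0]>.55)&(W[:,0]<.98)&(W[:,1]>-.1)&(W[:,1]<.35)
    r=cv2.minAreaRect(W[m][:,:2].astype(np.float32)); print(n,m.sum(),r, np.round(cv2.boxPoints(r),3).tolist())
    # tray floor
    m=(W[:,2]>.15)&(W[:,2]<.162)&(W[:,0]>.45)&(W[:,0]<.62)&(W[:,1]>-.05)&(W[:,1]<.25)
    P=W[m][:,:2]; print(" tray corners", P[np.argmin(P[:,0])],P[np.argmin(P[:,1])],P[np.argmax(P[:,1])])
    # knob: high, y>.33
    m=(W[:,2]>.212)&(W[:,2]<.24)&(W[:,1]>.33)&(W[:,0]<.5); 
    P=W[m]; print(" knob", len(P), np.round(P.min(0),3),np.round(P.max(0),3))
    m=(W[:,2]>.205)&(W[:,2]<.228)&(W[:,1]>.22)&(W[:,0]<.6)&(W[:,1]<.36)
    P=W[m]; print(" door top ", len(P), np.round(P[np.argmin(P[:,0])],3), np.polyfit(P[:,0],P[:,1],1) if len(P)>5 else '')
    # amber/white jar
    m=(W[:,2]>.088)&(W[:,2]<.1)&(W[:,0]>.48)&(W[:,0]<.58)&(W[:,1]>.03)&(W[:,1]<.1)
    P=W[m]; print(" jar", len(P), P.min(0) if len(P) else '',P.max(0) if len(P) else '')
    if len(P)>20: print(cv2.minEnclosingCircle(P[:,:2].astype(np.float32)))
    for nm,b,z in [("tin",(.47,.55,-.23,-.15),(.034,.046)),("stored",(.57,.67,.10,.20),(.188,.202)),("turq",(.37,.45,-.23,-.15),(.034,.046)),("blueA",(.37,.46,-.04,.05),(.088,.1)),("blueB",(.46,.54,-.1,-.02),(.088,.1))]:
        m=(W[:,0]>b[0])&(W[:,0]<b[1])&(W[:,1]>b[2])&(W[:,1]<b[3])&(W[:,2]>z[0])&(W[:,2]<z[1])
        P=W[m]; print(" ",nm,len(P),np.round((P.min(0)+P.max(0))/2,3),np.round(P.max(0)-P.min(0),3))
E
```

```text
top 11016 ((0.7349903583526611, 0.1316366195678711), (0.3108896315097809, 0.3428124487400055), 8.085970878601074) [[0.5569999814033508, 0.27900001406669617], [0.6050000190734863, -0.05999999865889549], [0.9129999876022339, -0.01600000075995922], [0.8650000095367432, 0.3230000138282776]]
 tray corners [0.51761217 0.21335877] [ 0.55037695 -0.00195836] [0.61979958 0.24972456]
 knob 242 [0.234 0.33  0.213] [0.45  0.611 0.24 ]
 door top  606 [0.388 0.329 0.21 ] [-0.34171076  0.46664048]
 jar 203 [0.50842013 0.04182142 0.08873516] [0.54504827 0.09246965 0.09996701]
((0.5316637754440308, 0.06742308288812637), 0.02571103721857071)
  tin 227 [ 0.512 -0.19   0.04 ] [0.047 0.047 0.011]
  stored 293 [0.618 0.147 0.195] [0.048 0.048 0.013]
  turq 229 [ 0.413 -0.19   0.04 ] [0.046 0.05  0.011]
  blueA 268 [0.413 0.013 0.094] [0.05  0.048 0.011]
  blueB 259 [ 0.499 -0.059  0.094] [0.051 0.05  0.011]
scene 18510 ((0.7351707220077515, 0.13139265775680542), (0.30834388732910156, 0.33905425667762756), 8.126583099365234) [[0.5590000152587891, 0.2770000100135803], [0.6069999933242798, -0.057999998331069946], [0.9120000004768372, -0.014999999664723873], [0.8640000224113464, 0.32100000977516174]]
 tray corners [0.51889602 0.21443388] [0.56782878 0.00223995] [0.58363638 0.22672673]
 knob 1169 [-0.523  0.33   0.212] [0.451 0.702 0.24 ]
 door top  691 [-0.518  0.309  0.226] [-0.0103169   0.30468534]
 jar 0  
  tin 229 [ 0.513 -0.188  0.039] [0.05  0.049 0.01 ]
  stored 282 [0.613 0.149 0.195] [0.043 0.049 0.01 ]
  turq 198 [ 0.412 -0.188  0.039] [0.052 0.05  0.011]
  blueA 235 [0.412 0.015 0.093] [0.052 0.05  0.011]
  blueB 261 [ 0.499 -0.057  0.094] [0.055 0.05  0.011]
```

```bash
python3 - <<'E'
from h import *
P=[np.load(n+".npy").reshape(-1,3) for n in ["top","scene"]]
for W in P:
    m=(W[:,2]>.163)&(W[:,2]<.18)&(W[:,0]>.49)&(W[:,0]<.57)&(W[:,1]>-.01)&(W[:,1]<.22)
    Q=W[m]; f=np.polyfit(Q[:,1],Q[:,0],1); 
    for _ in range(4):
        e=Q[:,0]-np.polyval(f,Q[:,1]); k=abs(e-np.median(e))<.006; Q=Q[k]; f=np.polyfit(Q[:,1],Q[:,0],1)
    print("lip",len(Q),f,np.degrees(np.arctan(-f[0])),Q[:,1].min(),Q[:,1].max())
    for d in (8.1,8.6):
        a=np.radians(d); R=np.array([[np.cos(a),-np.sin(a)],[np.sin(a),np.cos(a)]])
        m=(W[:,2]>.219)&(W[:,2]<.231)&(W[:,0]>.55)&(W[:,0]<.98)&(W[:,1]>-.1)&(W[:,1]<.36)
        L=W[m][:,:2]@R
        hx,bx=np.histogram(L[:,0],np.arange(.5,1,.01)); hy,by=np.histogram(L[:,1],np.arange(-.25,.3,.01))
        print(d,[(round(b,2),int(h)) for b,h in zip(bx,hx) if h],[(round(b,2),int(h)) for b,h in zip(by,hy) if h])
        for lo,hi in((-.1,-.05),(0,.05),(.1,.13)):
            k=(L[:,1]>lo)&(L[:,1]<hi)&(L[:,0]>.55); print("  front",np.percentile(L[k,0],[0,1,99]))
        for lo,hi in ((.65,.7),(.75,.8)):
            k=(L[:,0]>lo)&(L[:,0]<hi); print("  sides",np.percentile(L[k,1],[0,1,99,100]))
    m=(W[:,2]>.205)&(W[:,2]<.24)&(W[:,1]>.34)&(W[:,1]<.42)&(W[:,0]>.33)&(W[:,0]<.42); Q=W[m]
    if len(Q): print("knob",len(Q),Q.min(0),Q.max(0),np.median(Q,0))
    m=(W[:,2]>.215)&(W[:,2]<.227)&(W[:,1]>.25)&(W[:,1]<.36)&(W[:,0]>.36)&(W[:,0]<.56); Q=W[m]
    print("doortop",len(Q),np.polyfit(Q[:,0],Q[:,1],1),Q.min(0),Q.max(0))
E
```

```text
lip 120 [-0.14004803  0.54906127] 7.972309237068471 -0.00035066194161846587 0.21537588925760504
8.1 [(np.float64(0.59), 4), (np.float64(0.6), 8), (np.float64(0.61), 9), (np.float64(0.62), 2), (np.float64(0.63), 8), (np.float64(0.64), 20), (np.float64(0.65), 20), (np.float64(0.66), 32), (np.float64(0.67), 511), (np.float64(0.68), 480), (np.float64(0.69), 482), (np.float64(0.7), 478), (np.float64(0.71), 479), (np.float64(0.72), 478), (np.float64(0.73), 482), (np.float64(0.74), 470), (np.float64(0.75), 479), (np.float64(0.76), 474), (np.float64(0.77), 469), (np.float64(0.78), 482), (np.float64(0.79), 479), (np.float64(0.8), 457), (np.float64(0.81), 471), (np.float64(0.82), 470), (np.float64(0.83), 470), (np.float64(0.84), 476), (np.float64(0.85), 450), (np.float64(0.86), 473), (np.float64(0.87), 467), (np.float64(0.88), 459), (np.float64(0.89), 449), (np.float64(0.9), 25)] [(np.float64(-0.15), 168), (np.float64(-0.14), 349), (np.float64(-0.13), 356), (np.float64(-0.12), 349), (np.float64(-0.11), 356), (np.float64(-0.1), 351), (np.float64(-0.09), 354), (np.float64(-0.08), 355), (np.float
[... 6545 characters left out ...]
t64(0.1), 600), (np.float64(0.11), 609), (np.float64(0.12), 611), (np.float64(0.13), 599), (np.float64(0.14), 621), (np.float64(0.15), 615), (np.float64(0.16), 64), (np.float64(0.17), 10), (np.float64(0.18), 6), (np.float64(0.19), 2)]
  front [0.66737684 0.6718894  0.89835498]
  front [0.66851227 0.67263079 0.89925305]
  front [0.66833112 0.67288455 0.90014703]
  sides [-0.14868383 -0.14547272  0.16087069  0.16847277]
  sides [-0.14971096 -0.14654781  0.15704235  0.16105123]
knob 15 [0.41482644 0.36744417 0.20726299] [0.41992941 0.38975002 0.23222824] [0.41767727 0.37334709 0.22967973]
doortop 346 [-0.34742037  0.47310052] [0.38763317 0.27226049 0.21513154] [0.55935335 0.34391635 0.2253715 ]
```

Measured so far:

| Item | World position | Cabinet frame |
|---|---|---|
| Cabinet origin | (0.659, 0.115), yaw 8.05° | – |
| Door | – | ≈2.04 rad |
| Tray | – | ≈0.125 out |
| Stored tin | – | (-38, 38) |
| Knob | predicted (0.422, 0.379), seen (0.417, 0.375) | – |

Tin-like things are the white one at top px (325,214), the turquoise one at (325,250) and the stored one at (197,172). I choose (325,214) and check it in a crop.

```bash
cat >> h.py <<'E'
A=np.radians(8.05); RC=np.array([[np.cos(A),-np.sin(A)],[np.sin(A),np.cos(A)]]); O=np.array([.6594,.115])
def loc(p): p=np.asarray(p); return np.concatenate([(p[...,:2]-O)@RC,p[...,2:]],-1)
def where():
    s=state(); R=np.array(s["tool_rot"]); a=np.degrees(np.arctan2(R[1,1],R[0,1]))
    print("t",round(s["t"],2),"cab mm",np.round(loc(s["tcp_pos"])*1000,1),"yaw err",round(a-98.05,2),"F",np.round(s["wrist_force"],1),"w",round(s["gripper_width"]*91.2,1),"ff",np.round(s["finger_force"],1))
E
python3 - <<'E'
import cv2
b=cv2.imread("pics/top0.png")[185:285,215:365]
cv2.imwrite("pics/c.png",cv2.resize(b,None,fx=4,fy=4,interpolation=cv2.INTER_CUBIC))
E
python3 -m creep '[{"grip":91,"dz":-0.2,"roll":-0.0189},{"grip":91,"dz":-0.2,"roll":-0.0189},{"grip":91,"dz":-0.2,"roll":-0.0189},{"grip":91,"dz":-0.2,"roll":-0.0189},{"grip":91,"dz":-0.2,"roll":-0.0189},{"grip":91,"dz":0}]'; python3 -c "from h import *;where()"
```

```text
t 1.4 cab mm [-321.7  498.1  201.2] yaw err -33.76 F [0.3 0.7 0.1] w 91.0 ff 0.0invalid input
```

View pics/c.png

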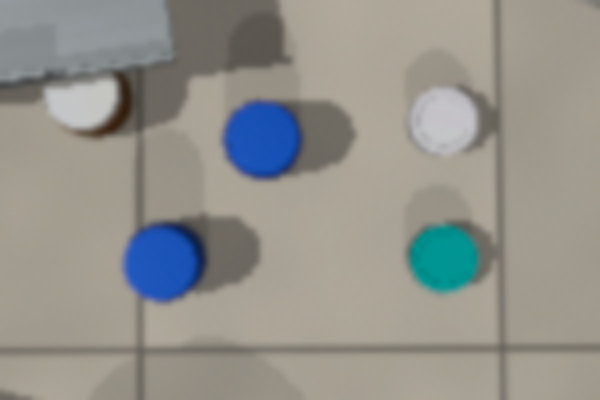

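The crop confirms the white tin at crop (443,120), the turquoise one at (443,257), and the amber jar with white cap at (85,97). The move was refused, so each row probably needs every key.

```bash

python3 -m creep '[{"grip":91,"dx":0,"dy":0,"dz":-0.2,"roll":-0.0189},{"grip":91,"dx":0,"dy":0,"dz":-0.2,"roll":-0.0189},{"grip":91,"dx":0,"dy":0,"dz":-0.2,"roll":-0.0189},{"grip":91,"dx":0,"dy":0,"dz":-0.2,"roll":-0.0189},{"grip":91,"dx":0,"dy":0,"dz":-0.2,"roll":-0.0189},{"grip":91,"dx":0,"dy":0,"dz":0,"roll":0}]'; python3 -c "from h import *;where()"
```

```text
t: 1.9
tcp_pos: [0.2719, 0.5644, 0.3053]
tool_rot: [[-0.988, -0.152, 0.003], [-0.152, 0.988, 0.005], [-0.004, 0.004, -1.0]]
wrist_force: [0.1, -0.8, 0.1]
gripper_width: 0.997
finger_force: 0.0
t 1.9 cab mm [-320.7  499.3  305.3] yaw err 0.72 F [ 0.1 -0.8  0.1] w 90.9 ff 0.0
```

```bash

R='{"x":0}'
python3 -m creep '[{"grip":91,"dx":-0.055,"dy":-0.325,"dz":0,"roll":0},{"grip":91,"dx":-0.055,"dy":-0.325,"dz":0,"roll":0},{"grip":91,"dx":-0.055,"dy":-0.325,"dz":0,"roll":0},{"grip":91,"dx":-0.055,"dy":-0.325,"dz":0,"roll":0},{"grip":91,"dx":-0.055,"dy":-0.325,"dz":0,"roll":0},{"grip":91,"dx":-0.055,"dy":-0.325,"dz":0,"roll":0},{"grip":91,"dx":-0.055,"dy":-0.325,"dz":0,"roll":0},{"grip":91,"dx":-0.055,"dy":-0.325,"dz":0,"roll":0},{"grip":91,"dx":-0.055,"dy":-0.325,"dz":0,"roll":0},{"grip":91,"dx":-0.055,"dy":-0.325,"dz":0,"roll":0},{"grip":91,"dx":-0.055,"dy":-0.325,"dz":0,"roll":0},{"grip":91,"dx":-0.055,"dy":-0.325,"dz":0,"roll":0}]' | head -2
python3 -m creep '[{"grip":91,"dx":-0.055,"dy":-0.325,"dz":0,"roll":0},{"grip":91,"dx":-0.055,"dy":-0.325,"dz":0,"roll":0},{"grip":91,"dx":-0.055,"dy":-0.325,"dz":0,"roll":0},{"grip":91,"dx":-0.055,"dy":-0.325,"dz":0,"roll":0},{"grip":91,"dx":-0.055,"dy":-0.325,"dz":0,"roll":0},{"grip":91,"dx":-0.055,"dy":-0.325,"dz":0,"roll":0},{"grip":91,"dx":-0.055,"dy":-0.325,"dz":0,"roll":0},{"grip":91,"dx":-0.055,"dy":-0.325,"dz":0,"roll":0},{"grip":91,"dx":-0.055,"dy":-0.325,"dz":0,"roll":0},{"grip":91,"dx":-0.055,"dy":-0.325,"dz":0,"roll":0},{"grip":91,"dx":-0.055,"dy":-0.325,"dz":0,"roll":0},{"grip":91,"dx":0,"dy":0,"dz":0,"roll":0}]' | head -2
python3 -c "from h import *;where()"
```

```text
t: 2.9
tcp_pos: [0.3928, 0.1852, 0.3011]
t: 3.9
tcp_pos: [0.5056, -0.1631, 0.3005]
t 3.9 cab mm [-191.2 -253.8  300.5] yaw err 0.01 F [-0.9  1.3 -1.6] w 91.0 ff 0.0
```

```bash

python3 -m creep '[{"grip":91,"dx":-0.03,"dy":-0.26,"dz":0,"roll":0},{"grip":91,"dx":0,"dy":0,"dz":0.3,"roll":0},{"grip":91,"dx":0,"dy":0,"dz":0.3,"roll":0},{"grip":91,"dx":0,"dy":0,"dz":0.3,"roll":0},{"grip":91,"dx":0,"dy":0,"dz":0.3,"roll":0},{"grip":91,"dx":0,"dy":0,"dz":0.3,"roll":0},{"grip":91,"dx":0,"dy":0,"dz":0.3,"roll":0},{"grip":91,"dx":0,"dy":0,"dz":0.3,"roll":0},{"grip":91,"dx":0,"dy":0,"dz":0.3,"roll":0},{"grip":91,"dx":0,"dy":0,"dz":0.2,"roll":0},{"grip":91,"dx":0,"dy":0,"dz":0.12,"roll":0},{"grip":91,"dx":0,"dy":0,"dz":0,"roll":0}]' | head -2
python3 -c "from h import *;where()"
python3 -m creep '[{"grip":40,"dx":0,"dy":0,"dz":0,"roll":0},{"grip":40,"dx":0,"dy":0,"dz":0,"roll":0},{"grip":40,"dx":0,"dy":0,"dz":0,"roll":0},{"grip":40,"dx":0,"dy":0,"dz":0,"roll":0},{"grip":40,"dx":0,"dy":0,"dz":0,"roll":0},{"grip":40,"dx":0,"dy":0,"dz":0,"roll":0},{"grip":40,"dx":0,"dy":0,"dz":0,"roll":0}]' 12 | tail -2
python3 -c "from h import *;where()"
```

```text
t: 4.9
tcp_pos: [0.5095, -0.1828, 0.0266]
t 4.9 cab mm [-190.2 -273.8   26.6] yaw err 0.19 F [-0.6 -0.2  1.3] w 90.8 ff 0.0
gripper_width: 0.517
finger_force: 0.0
t 5.48 cab mm [-188.6 -274.9   29.5] yaw err 0.25 F [ 0.6 -0.2 -0.4] w 47.2 ff 0.0
```

```bash

python3 -m creep '[{"grip":40,"dx":0,"dy":0,"dz":0,"roll":0},{"grip":40,"dx":0,"dy":0,"dz":0,"roll":0},{"grip":40,"dx":0,"dy":0,"dz":0,"roll":0}]' 12 | tail -2
python3 - <<'E'
from h import *
where()
p=viewer.capture("wrist"); cv2.imwrite("pics/w1.png",p["image"])
p=viewer.capture("top");W=cloud(p)
for d in models.silhouettes("tin",p): 
    P=W[d["region"]];print(d["conf"],d["xy"],loc(np.median(P,0)))
E
```

```text
gripper_width: 0.438
finger_force: 0.0
t 5.73 cab mm [-188.7 -274.8   29.2] yaw err 0.25 F [ 0.1  0.1 -0.7] w 39.9 ff 0.0
```

View pics/w1.png

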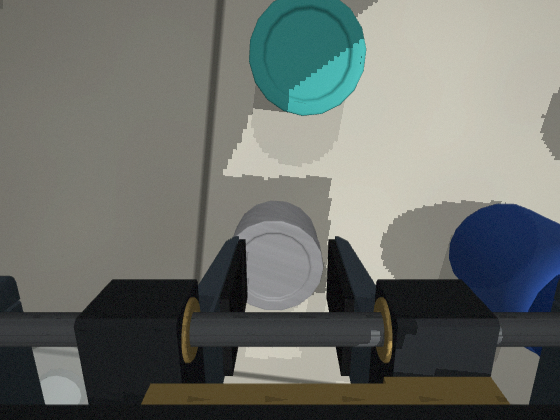

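The tin's top is at (283,265), with the fingers at (240..335, 240+). It looks displaced towards image-up from the pads, so I'll measure it.

```bash
python3 - <<'E'
from h import *
p=viewer.capture("wrist"); W=loc(cloud(p))
for d in models.silhouettes("tin",p): 
    P=W[d["region"]&(p["z_map"]>0)];P2=P[(P[:,2]>.034)&(P[:,2]<.046)];print(d["conf"],d["xy"],(P2.min(0)+P2.max(0))/2,P2.max(0)-P2.min(0),P[:,2].max())
m=(abs(W[...,2]-.04)<.006)&(abs(W[...,0]+.19)<.07)&(abs(W[...,1]+.275)<.04);P=W[m];print(P.min(0),P.max(0))
P=P.astype(np.float32);print(cv2.minEnclosingCircle(P[:,:2]))
p=viewer.capture("top");W=loc(cloud(p));m=(abs(W[...,2]-.04)<.006)&(abs(W[...,0]+.19)<.07)&(abs(W[...,1]+.275)<.05);P=W[m];print(len(P),P.min(0),P.max(0))
p=viewer.capture("scene");W=loc(cloud(p));m=(abs(W[...,2]-.04)<.006)&(abs(W[...,0]+.19)<.07)&(abs(W[...,1]+.275)<.05);P=W[m];print(len(P),P.min(0),P.max(0))
E
```

```text
0.61 [278.7, 257.1] [-0.18915815 -0.27853015  0.03819551] [0.04987463 0.0451109  0.00837078] 0.04238090007168671
[-0.21409547 -0.30134213  0.03401012] [-0.16422084 -0.24642936  0.04599811]Traceback (most recent call last):
  File "<stdin>", line 6, in <module>
cv2.error: OpenCV(4.12.0) /io/opencv/modules/imgproc/src/shapedescr.cpp:201: error: (-215:Assertion failed) count >= 0 && (depth == CV_32F || depth == CV_32S) in function 'minEnclosingCircle'
```

```bash
python3 - <<'E'
from h import *
p=viewer.capture("wrist"); W=loc(cloud(p))*1000
for v,u in [(242,240),(250,235),(270,242),(290,242),(310,240),(242,335),(260,335),(290,335),(260,280),(225,280),(340,240)]: print(u,v,np.round(W[v,u]))
where()
E
```

```text
240 242 [-205. -297.   46.]
235 250 [-205. -298.   55.]
242 270 [-196. -295.   56.]
242 290 [-188. -295.   60.]
240 310 [-183. -295.   69.]
335 242 [-205. -252.   45.]
335 260 [-205. -254.   65.]
335 290 [-194. -254.   72.]
280 260 [-192. -278.   38.]
280 225 [-211. -278.   39.]
240 340 [-218. -286.  137.]
t 6.03 cab mm [-188.7 -274.9   29.2] yaw err 0.26 F [-0.5  0.6  0.2] w 39.7 ff 0.0
```

```bash
python3 - <<'E'
from h import *
p=viewer.capture("wrist"); W=loc(cloud(p))*1000
print("bench z",np.median(W[20:60,60:180,2]),"cam",loc(np.array(p["xyz"])))
m=(W[...,2]<48)&(W[...,2]>3); v,u=np.where(m&(np.abs(W[...,0]+195)<25)&((W[...,1]>-256)|(W[...,1]<-300))&(abs(W[...,1]+275)<50)); print(len(u), sorted(set(zip((u//6*6).tolist(),(v//6*6).tolist())))[:40])
p=viewer.capture("scene"); cv2.imwrite("pics/s2.png",cv2.resize(p["image"][120:270,170:370],None,fx=4,fy=4,interpolation=cv2.INTER_CUBIC))
E
```

```text
bench z -0.2590862586048098 cam [-0.27279071 -0.27500241  0.21235169]
228 [(222, 240), (228, 234), (228, 240), (234, 222), (234, 228), (234, 234), (240, 216), (240, 222), (324, 234), (324, 240), (324, 246), (324, 252), (324, 258), (324, 264), (324, 270), (324, 276), (324, 282), (324, 288), (324, 294), (324, 300), (330, 234), (330, 240), (336, 234), (336, 240), (342, 234), (342, 240)]
```

View pics/s2.png

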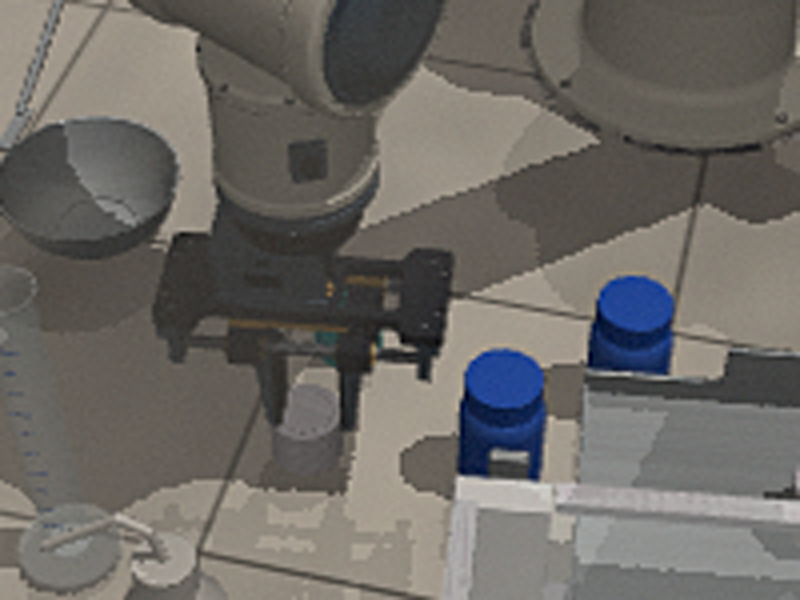

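```bash
python3 -m creep '[{"grip":91,"dx":0,"dy":-0.035,"dz":0,"roll":0},{"grip":91,"dx":0,"dy":0,"dz":0,"roll":0},{"grip":91,"dx":0,"dy":0,"dz":0,"roll":0},{"grip":91,"dx":0,"dy":0,"dz":0,"roll":0},{"grip":91,"dx":0,"dy":0,"dz":0,"roll":0},{"grip":91,"dx":0,"dy":0,"dz":0,"roll":0}]' >/dev/null;python3 - <<'E'
from h import *
where()
p=viewer.capture("scene"); W=loc(cloud(p))*1000
d=p["image"].max(2)<75
m=d&(abs(W[...,0]+188)<60)&(abs(W[...,1]+278)<75)&(W[...,2]>15)
P=W[m]
for lo in range(10,150,8):
    k=(P[:,2]>=lo)&(P[:,2]<lo+8); 
    if k.sum(): print(lo,k.sum(),np.round(np.percentile(P[k],[5,95],axis=0)).tolist())
E
```

```text
t 6.63 cab mm [-188.7 -278.3   29.2] yaw err 0.25 F [-0.1 -0.5 -0.1] w 77.4 ff 0.0
10 1 [[-184.0, -256.0, 16.0], [-184.0, -256.0, 16.0]]
18 3 [[-185.0, -258.0, 19.0], [-180.0, -256.0, 23.0]]
26 3 [[-177.0, -296.0, 27.0], [-172.0, -257.0, 32.0]]
34 4 [[-195.0, -317.0, 35.0], [-178.0, -255.0, 41.0]]
42 12 [[-197.0, -321.0, 43.0], [-171.0, -236.0, 48.0]]
50 19 [[-198.0, -324.0, 50.0], [-170.0, -231.0, 57.0]]
58 20 [[-201.0, -324.0, 58.0], [-170.0, -234.0, 66.0]]
66 22 [[-192.0, -323.0, 66.0], [-169.0, -229.0, 72.0]]
74 23 [[-191.0, -325.0, 75.0], [-170.0, -229.0, 81.0]]
82 23 [[-194.0, -327.0, 82.0], [-171.0, -229.0, 89.0]]
90 32 [[-203.0, -325.0, 91.0], [-170.0, -228.0, 98.0]]
98 15 [[-196.0, -324.0, 98.0], [-169.0, -230.0, 105.0]]
106 5 [[-196.0, -322.0, 108.0], [-170.0, -319.0, 114.0]]
114 4 [[-188.0, -346.0, 117.0], [-178.0, -319.0, 121.0]]
122 40 [[-176.0, -352.0, 124.0], [-150.0, -217.0, 130.0]]
130 137 [[-214.0, -348.0, 131.0], [-150.0, -214.0, 138.0]]
138 163 [[-205.0, -340.0, 139.0], [-150.0, -216.0, 145.0]]
146 46 [[-209.0, -350.0, 146.0], [-151.0, -221.0, 154.0]]
```

The reported TCP z sits about 33 mm below the true grasp point: the tips are seen at z 42 and the body at 122. I'll allow for that and descend the rest.

```bash
sed -i 's/np.round(loc(s\["tcp_pos"\])\*1000,1)/np.round(loc(s["tcp_pos"])*1000+[0,0,33],1)/' h.py
python3 -m creep '[{"grip":91,"dx":0,"dy":0,"dz":0.11,"roll":0},{"grip":91,"dx":0,"dy":0,"dz":0.11,"roll":0},{"grip":91,"dx":0,"dy":0,"dz":0.11,"roll":0},{"grip":40,"dx":0,"dy":0,"dz":0,"roll":0},{"grip":40,"dx":0,"dy":0,"dz":0,"roll":0},{"grip":40,"dx":0,"dy":0,"dz":0,"roll":0},{"grip":40,"dx":0,"dy":0,"dz":0,"roll":0},{"grip":40,"dx":0,"dy":0,"dz":0,"roll":0},{"grip":40,"dx":0,"dy":0,"dz":0,"roll":0},{"grip":40,"dx":0,"dy":0,"dz":0,"roll":0},{"grip":40,"dx":0,"dy":0,"dz":0,"roll":0},{"grip":40,"dx":0,"dy":0,"dz":0,"roll":0}]' 12 | tail -2
python3 -c "from h import *;where()"
```

```text
gripper_width: 0.549
finger_force: 12.0
t 7.68 cab mm [-188.5 -278.5   29.5] yaw err 0.26 F [-1.4 -0.1  5.6] w 50.0 ff 12.0
```

```bash

python3 -m creep '[{"grip":40,"dx":0,"dy":0,"dz":-0.15,"roll":0},{"grip":40,"dx":0,"dy":0,"dz":-0.3,"roll":0},{"grip":40,"dx":0,"dy":0,"dz":-0.33,"roll":0},{"grip":40,"dx":0,"dy":0,"dz":-0.33,"roll":0},{"grip":40,"dx":0,"dy":0,"dz":-0.33,"roll":0},{"grip":40,"dx":0,"dy":0,"dz":-0.33,"roll":0},{"grip":40,"dx":0,"dy":0,"dz":-0.33,"roll":0},{"grip":40,"dx":0,"dy":0,"dz":0,"roll":0}]' | tail -1
python3 -m creep '[{"grip":40,"dx":-0.1,"dy":0.2,"dz":0,"roll":0},{"grip":40,"dx":-0.15,"dy":0.26,"dz":0,"roll":0},{"grip":40,"dx":-0.15,"dy":0.26,"dz":0,"roll":0},{"grip":40,"dx":-0.15,"dy":0.26,"dz":0,"roll":0},{"grip":40,"dx":-0.15,"dy":0.26,"dz":0,"roll":0},{"grip":40,"dx":-0.15,"dy":0.26,"dz":0,"roll":0},{"grip":40,"dx":-0.15,"dy":0.26,"dz":0,"roll":0},{"grip":40,"dx":-0.15,"dy":0.26,"dz":0,"roll":0},{"grip":40,"dx":-0.11,"dy":0.2,"dz":0,"roll":0},{"grip":40,"dx":0,"dy":0.1,"dz":0,"roll":0},{"grip":40,"dx":0,"dy":0,"dz":0,"roll":0},{"grip":40,"dx":0,"dy":0,"dz":0,"roll":0}]' | tail -1
python3 - <<'E'
from h import *
where()
p=viewer.capture("wrist"); cv2.imwrite("pics/w2.png",p["image"])
p=viewer.capture("top"); W=loc(cloud(p))*1000
for t in("tin","tin_stored"):
  for d in models.silhouettes(t,p):
    P=W[d["region"]]; print(t,d["conf"],d["xy"],np.round(np.median(P,0)))
m=(W[...,2]>188)&(W[...,2]<201)&(abs(W[...,0]+38)<45)&(abs(W[...,1]-38)<45);P=W[m];print(len(P),P.min(0),P.max(0))
E
```

```text
finger_force: 12.0
finger_force: 12.0
t 9.35 cab mm [-64.3 -45.7 238.8] yaw err 0.31 F [ 0.3 -0.2 -0.2] w 49.6 ff 12.0
tin 0.72 [328.2, 252.1] [-286. -267.   39.]
3 [-57.72914057  33.22153891 193.9583264 ] [-55.23654446  35.42621883 196.7845725 ]
```

View pics/w2.png

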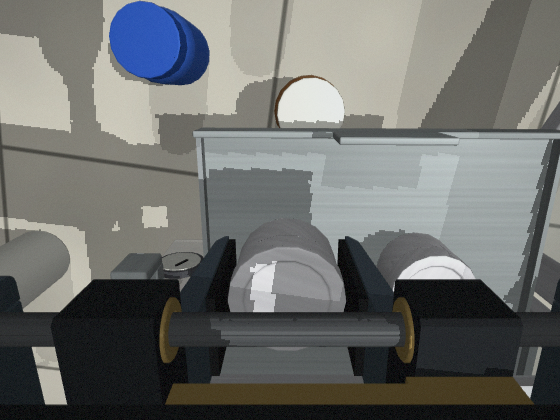

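The held tin is at (287,285) over the tray, left of the stored tin at (435,280), with clear floor below it. Lowering and letting go.

```bash

python3 -m creep '[{"grip":40,"dx":0,"dy":0,"dz":0.15,"roll":0},{"grip":40,"dx":0,"dy":0,"dz":0.15,"roll":0},{"grip":40,"dx":0,"dy":0,"dz":0.1,"roll":0},{"grip":40,"dx":0,"dy":0,"dz":0.07,"roll":0},{"grip":40,"dx":0,"dy":0,"dz":0.05,"roll":0},{"grip":40,"dx":0,"dy":0,"dz":0.0,"roll":0},{"grip":40,"dx":0,"dy":0,"dz":0.0,"roll":0}]' | tail -1
python3 -c "from h import *;where()"
python3 -m creep '[{"grip":64,"dx":0,"dy":0,"dz":0,"roll":0},{"grip":64,"dx":0,"dy":0,"dz":0,"roll":0},{"grip":64,"dx":0,"dy":0,"dz":0,"roll":0},{"grip":64,"dx":0,"dy":0,"dz":0,"roll":0},{"grip":64,"dx":0,"dy":0,"dz":0,"roll":0},{"grip":64,"dx":0,"dy":0,"dz":0,"roll":0}]' | tail -1
python3 -c "from h import *;where()"
```

```text
finger_force: 12.0
t 10.13 cab mm [-63.6 -45.9 187.4] yaw err 0.25 F [ 0.3  0.1 -1. ] w 49.7 ff 12.0
finger_force: 0.0
t 10.63 cab mm [-63.7 -45.8 187.4] yaw err 0.26 F [ 0.2 -0.3  0.2] w 64.3 ff 0.0
```

```bash

python3 -m creep '[{"grip":64,"dx":0,"dy":0,"dz":-0.1,"roll":0},{"grip":64,"dx":0,"dy":0,"dz":-0.25,"roll":0},{"grip":64,"dx":0,"dy":0,"dz":-0.27,"roll":0},{"grip":0,"dx":0.25,"dy":0.14,"dz":0,"roll":0},{"grip":0,"dx":0.25,"dy":0.14,"dz":0,"roll":0},{"grip":0,"dx":0.26,"dy":0.14,"dz":0,"roll":0},{"grip":0,"dx":0.25,"dy":0.14,"dz":0,"roll":0},{"grip":0,"dx":0,"dy":0,"dz":0,"roll":0},{"grip":0,"dx":0,"dy":0,"dz":0,"roll":0},{"grip":0,"dx":0,"dy":0,"dz":0,"roll":0}]' | tail -1
python3 - <<'E'
from h import *
where()
p=viewer.capture("top"); W=loc(cloud(p))*1000
for t in("tin","tin_stored"):
  for d in models.silhouettes(t,p):
    P=W[d["region"]]; print(t,d["conf"],d["xy"],np.round(np.median(P,0)))
for c in ((-64,-46),(-38,38)):
  m=(W[...,2]>188)&(W[...,2]<202)&(abs(W[...,0]-c[0])<36)&(abs(W[...,1]-c[1])<36);P=W[m];print(len(P),(P.min(0)+P.max(0))/2,P.max(0)-P.min(0))
E
```

```text
finger_force: 0.0
t 11.47 cab mm [-164.2    9.6  250. ] yaw err 0.27 F [-0.3 -0.2  0.4] w 20.2 ff 0.0
tin 0.85 [234.0, 179.7] [-64. -49. 195.]
tin 0.56 [327.5, 249.1] [-287. -267.   39.]
tin_stored 0.72 [198.7, 170.8] [-32.  38. 195.]
tin_stored 0.54 [211.3, 120.1] [ 79. -12. 224.]
tin_stored 0.37 [126.9, 244.5] [-193.  240.  199.]
298 [-63.23935027 -47.29294858 194.36335709] [49.09539012 48.49889396 12.71739001]
231 [-30.82769682  37.92565908 195.46679277] [37.32877244 48.16933013 11.34019654]
```

```bash

python3 -m creep '[{"grip":0,"dx":0,"dy":0,"dz":0.25,"roll":0},{"grip":0,"dx":0,"dy":0,"dz":0.25,"roll":0},{"grip":0,"dx":-0.1,"dy":0,"dz":0,"roll":0},{"grip":0,"dx":-0.07,"dy":0,"dz":0,"roll":0},{"grip":0,"dx":-0.05,"dy":0,"dz":0,"roll":0},{"grip":0,"dx":-0.05,"dy":0,"dz":0,"roll":0},{"grip":0,"dx":-0.06,"dy":0,"dz":0,"roll":0},{"grip":0,"dx":-0.07,"dy":0,"dz":0,"roll":0},{"grip":0,"dx":-0.08,"dy":0,"dz":0,"roll":0},{"grip":0,"dx":-0.09,"dy":0,"dz":0,"roll":0},{"grip":0,"dx":-0.09,"dy":0,"dz":0,"roll":0},{"grip":0,"dx":-0.09,"dy":0,"dz":0,"roll":0}]' | tail -1
python3 -c "from h import *;where()"
python3 -m creep '[{"grip":0,"dx":-0.09,"dy":0,"dz":0,"roll":0},{"grip":0,"dx":-0.09,"dy":0,"dz":0,"roll":0},{"grip":0,"dx":-0.09,"dy":0,"dz":0,"roll":0},{"grip":0,"dx":-0.08,"dy":0,"dz":0,"roll":0},{"grip":0,"dx":-0.07,"dy":0,"dz":0,"roll":0},{"grip":0,"dx":-0.06,"dy":0,"dz":0,"roll":0},{"grip":0,"dx":-0.04,"dy":0,"dz":0,"roll":0},{"grip":0,"dx":-0.03,"dy":0,"dz":0,"roll":0},{"grip":0,"dx":0,"dy":0,"dz":0,"roll":0},{"grip":0,"dx":0,"dy":0,"dz":0,"roll":0}]' | tail -1
python3 -c "from h import *;where()"
```

```text
finger_force: 0.9
t 12.62 cab mm [-88.9  10.1 199.3] yaw err 0.26 F [-2.  -0.8  1.7] w 0.5 ff 0.9
finger_force: 0.0
t 13.45 cab mm [-34.9  10.4 199.2] yaw err 0.26 F [-0.8 -0.9  0.2] w 0.4 ff 0.0
```

```bash

python3 -m creep '[{"grip":0,"dx":-0.04,"dy":0,"dz":0,"roll":0},{"grip":0,"dx":-0.04,"dy":0,"dz":0,"roll":0},{"grip":0,"dx":-0.04,"dy":0,"dz":0,"roll":0},{"grip":0,"dx":-0.03,"dy":0,"dz":0,"roll":0},{"grip":0,"dx":-0.03,"dy":0,"dz":0,"roll":0},{"grip":0,"dx":0,"dy":0,"dz":0,"roll":0},{"grip":0,"dx":0,"dy":0,"dz":0,"roll":0}]' | tail -1
python3 -c "from h import *;where()"
python3 - <<'E'
from h import *
p=viewer.capture("scene"); W=loc(cloud(p))*1000; I=p["image"]
cv2.imwrite("pics/s3.png",cv2.resize(I[170:350,270:470],None,fx=3.3,fy=3.3,interpolation=cv2.INTER_CUBIC))
for t in("tray_tab","tin_stored","tin"):
  for d in models.silhouettes(t,p):
    P=W[d["region"]]; print(t,d["conf"],d["xy"],np.round(np.percentile(P,[3,50,97],axis=0)).tolist())
m=(W[...,2]>175)&(W[...,2]<206)&(abs(W[...,0])<20)&(((W[...,1]>-20)&(W[...,1]<-8))|((W[...,1]>28)&(W[...,1]<40)));print(m.sum(),np.percentile(W[m],[0,10,50,90],axis=0).round() if m.sum() else '')
E
```

```text
finger_force: 1.8
t 14.03 cab mm [-17.2  10.5 199. ] yaw err 0.26 F [-3.4  0.1 -0.2] w 0.8 ff 1.8
tin 0.76 [257.9, 199.3] [[-310.0, -289.0, 3.0], [-276.0, -264.0, 37.0], [-263.0, -241.0, 42.0]]
0
```

View pics/s3.png

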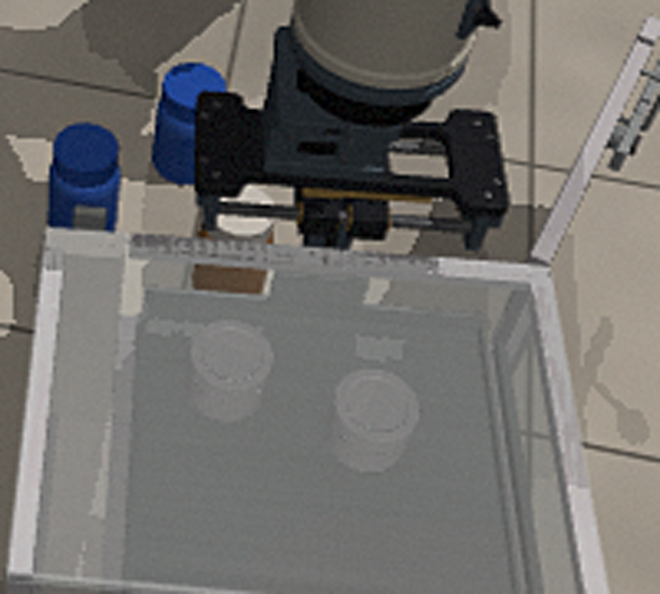

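Both tins stand upright inside, at crop (232,365) and (375,410). I'll press a few mm more to seat the tray.

```bash

python3 -m creep '[{"grip":0,"dx":-0.02,"dy":0,"dz":0,"roll":0},{"grip":0,"dx":0,"dy":0,"dz":0,"roll":0},{"grip":0,"dx":0,"dy":0,"dz":0,"roll":0}]' | tail -1
python3 -c "from h import *;where()"
python3 -m creep '[{"grip":0,"dx":-0.02,"dy":0,"dz":0,"roll":0},{"grip":0,"dx":0,"dy":0,"dz":0,"roll":0},{"grip":0,"dx":0,"dy":0,"dz":0,"roll":0}]' | tail -1
python3 -c "from h import *;where()"
```

```text
finger_force: 9.2
t 14.48 cab mm [-17.3  10.4 199. ] yaw err 0.26 F [-18.   -2.4   8.3] w 0.9 ff 9.2
finger_force: 16.7
t 14.73 cab mm [-17.3  10.5 199. ] yaw err 0.27 F [-33.   -5.3  16.6] w 0.4 ff 16.7
```

```bash

python3 -m creep '[{"grip":0,"dx":0.1,"dy":0,"dz":0,"roll":0},{"grip":0,"dx":0.3,"dy":0,"dz":0,"roll":0},{"grip":91,"dx":0.3,"dy":0,"dz":0,"roll":0},{"grip":91,"dx":0.3,"dy":0,"dz":-0.1,"roll":0},{"grip":91,"dx":0.1,"dy":0,"dz":-0.2,"roll":0},{"grip":91,"dx":0,"dy":0,"dz":-0.2,"roll":0},{"grip":91,"dx":0,"dy":0,"dz":0,"roll":0},{"grip":91,"dx":0,"dy":0,"dz":0,"roll":0}]' | tail -1
python3 - <<'E'
from h import *
where()
for n in("top","wrist"):
  p=viewer.capture(n); W=loc(cloud(p))*1000
  if n=="wrist": cv2.imwrite("pics/w4.png",p["image"])
  for a,b,z in ((-90,-30,(160,176)),(60,110,(160,176)),(-15,35,(180,202)),(-15,35,(160,202))):
    m=(W[...,2]>z[0])&(W[...,2]<z[1])&(W[...,0]>-30)&(W[...,0]<20)&(W[...,1]>a)&(W[...,1]<b); P=W[m]
    print(n,a,b,z,m.sum(), np.percentile(P[:,0],[2,25,50]).round(1) if m.sum() else '')
  m=(W[...,2]>84)&(W[...,2]<102)&(abs(W[...,0]+133)<45)&(abs(W[...,1]+29)<40);P=W[m]; print(n,"jar",len(P),((P.min(0)+P.max(0))/2).round(1) if len(P) else '',(P.max(0)-P.min(0)).round() if len(P) else '')
  m=(W[...,2]>219)&(W[...,2]<230)&(W[...,0]>-20)&(W[...,0]<30)&(abs(W[...,1])<90);print("roof front",np.percentile(W[m][:,0],[0,1,5]) if m.sum() else '')
for c in ((-.4,0),):pass
E
```

```text
finger_force: 0.0
t 15.4 cab mm [-121.8    9.8  250.5] yaw err 0.25 F [ 0.1  0.1 -0.5] w 37.5 ff 0.0
top -90 -30 (160, 176) 51 [0.8 1.6 2.6]
top 60 110 (160, 176) 0 
top -15 35 (180, 202) 1 [1.3 1.3 1.3]
top -15 35 (160, 202) 5 [1.1 1.3 1.3]
top jar 91 [-141.3  -28.1   92.2] [32. 44. 13.]
roof front [0.6745376  1.28212438 3.33792985]
wrist -90 -30 (160, 176) 82 [-0.7 -0.   0.3]
wrist 60 110 (160, 176) 1 [0.5 0.5 0.5]
wrist -15 35 (180, 202) 0 
wrist -15 35 (160, 202) 559 [-0.9 -0.2  0.2]
wrist jar 3008 [-134.4  -27.4   90.5] [51. 51. 13.]
roof front
```

The tray front is at about 0–1.5 mm, so it is home. The jar is at cabinet (-134,-27), 165 mm from the hinge in y and so inside the sweep. I'll set it down where the tin stood, about (-180,-262), well clear of the sweep.

```bash

python3 -m creep '[{"grip":91,"dx":0.06,"dy":-0.18,"dz":0,"roll":0},{"grip":91,"dx":0.06,"dy":-0.19,"dz":0,"roll":0},{"grip":91,"dx":0,"dy":0,"dz":0,"roll":0},{"grip":91,"dx":0,"dy":0,"dz":0,"roll":0},{"grip":91,"dx":0,"dy":0,"dz":0.2,"roll":0},{"grip":91,"dx":0,"dy":0,"dz":0.3,"roll":0},{"grip":91,"dx":0,"dy":0,"dz":0.2,"roll":0},{"grip":91,"dx":0,"dy":0,"dz":0,"roll":0}]' | tail -1
python3 -c "from h import *;where()"
```

```text
finger_force: 0.0
t 16.17 cab mm [-136.9  -26.2  175.4] yaw err 0.27 F [-0.9  0.2 -0.9] w 90.9 ff 0.0
```

```bash

python3 -m creep '[{"grip":91,"dx":-0.02,"dy":-0.01,"dz":0.25,"roll":0},{"grip":91,"dx":0,"dy":0,"dz":0.3,"roll":0},{"grip":91,"dx":0,"dy":0,"dz":0.3,"roll":0},{"grip":91,"dx":0,"dy":0,"dz":0.25,"roll":0},{"grip":91,"dx":0,"dy":0,"dz":0.15,"roll":0},{"grip":91,"dx":0,"dy":0,"dz":0,"roll":0},{"grip":45,"dx":0,"dy":0,"dz":0,"roll":0},{"grip":45,"dx":0,"dy":0,"dz":0,"roll":0},{"grip":45,"dx":0,"dy":0,"dz":0,"roll":0},{"grip":45,"dx":0,"dy":0,"dz":0,"roll":0},{"grip":45,"dx":0,"dy":0,"dz":0,"roll":0},{"grip":45,"dx":0,"dy":0,"dz":0,"roll":0}]' 20 | tail -1
python3 -m creep '[{"grip":45,"dx":0,"dy":0,"dz":0,"roll":0},{"grip":45,"dx":0,"dy":0,"dz":0,"roll":0}]' | tail -1
python3 -c "from h import *;where()"
```

```text
finger_force: 20.0
finger_force: 20.0
t 17.33 cab mm [-132.4  -28.1   55. ] yaw err 0.25 F [-0.9 -1.  10. ] w 57.4 ff 20.0
```

```bash

python3 -m creep '[{"grip":45,"dx":0,"dy":0,"dz":-0.15,"roll":0},{"grip":45,"dx":0,"dy":0,"dz":-0.3,"roll":0},{"grip":45,"dx":0,"dy":0,"dz":-0.3,"roll":0},{"grip":45,"dx":0,"dy":0,"dz":-0.3,"roll":0},{"grip":45,"dx":0,"dy":0,"dz":-0.25,"roll":0},{"grip":45,"dx":0,"dy":0,"dz":0,"roll":0}]' | tail -1
python3 -c "from h import *;where()"
python3 -m creep '[{"grip":45,"dx":0.03,"dy":-0.15,"dz":0,"roll":0},{"grip":45,"dx":0.05,"dy":-0.26,"dz":0,"roll":0},{"grip":45,"dx":0.05,"dy":-0.26,"dz":0,"roll":0},{"grip":45,"dx":0.06,"dy":-0.26,"dz":0,"roll":0},{"grip":45,"dx":0.06,"dy":-0.26,"dz":0,"roll":0},{"grip":45,"dx":0.06,"dy":-0.26,"dz":0,"roll":0},{"grip":45,"dx":0.06,"dy":-0.26,"dz":0,"roll":0},{"grip":45,"dx":0.05,"dy":-0.26,"dz":0,"roll":0},{"grip":45,"dx":0.05,"dy":-0.2,"dz":0,"roll":0},{"grip":45,"dx":0,"dy":-0.15,"dz":0,"roll":0},{"grip":45,"dx":0,"dy":0,"dz":0,"roll":0},{"grip":45,"dx":0,"dy":0,"dz":0,"roll":0}]' | tail -1
python3 - <<'E'
from h import *
where()
p=viewer.capture("scene"); W=loc(cloud(p))*1000
for d in models.silhouettes("jar",p):
    P=W[d["region"]];b=p["image"][d["region"]].mean(0);print(d["conf"],d["xy"],np.percentile(P,[3,50,97],axis=0).round().tolist(),b.round())
E
```

```text
finger_force: 20.0
t 17.83 cab mm [-130.5  -28.3  188.9] yaw err 0.25 F [ 1.1 -0.3 -2.5] w 57.7 ff 20.0
finger_force: 20.0
t 18.83 cab mm [-178.9 -260.6  183.7] yaw err 0.18 F [-0.2  0.6 -3.3] w 57.8 ff 20.0
0.95 [295.5, 223.1] [[-202.0, -172.0, 27.0], [-167.0, -148.0, 87.0], [-155.0, -122.0, 98.0]] [110.  54.  29.]
0.88 [326.4, 212.4] [[-275.0, -90.0, 8.0], [-240.0, -66.0, 67.0], [-230.0, -40.0, 97.0]] [100.  48.  25.]
0.6 [252.2, 191.2] [[-199.0, -284.0, 133.0], [-158.0, -257.0, 192.0], [-151.0, -233.0, 225.0]] [69. 78. 88.]
```

Jar held upright, its top seen at 225 and bottom at 130. Lowering 129 mm.

```bash

python3 -m creep '[{"grip":45,"dx":0,"dy":0,"dz":0.2,"roll":0},{"grip":45,"dx":0,"dy":0,"dz":0.3,"roll":0},{"grip":45,"dx":0,"dy":0,"dz":0.3,"roll":0},{"grip":45,"dx":0,"dy":0,"dz":0.25,"roll":0},{"grip":45,"dx":0,"dy":0,"dz":0.1,"roll":0},{"grip":45,"dx":0,"dy":0,"dz":0.08,"roll":0},{"grip":45,"dx":0,"dy":0,"dz":0.04,"roll":0},{"grip":45,"dx":0,"dy":0,"dz":0.0,"roll":0},{"grip":45,"dx":0,"dy":0,"dz":0,"roll":0}]' | tail -1
python3 -c "from h import *;where()"
```

```text
finger_force: 20.0
t 19.68 cab mm [-178.1 -260.5   58.2] yaw err 0.27 F [ 0.5 -0.4 -2.5] w 58.1 ff 20.0
```

```bash

python3 -m creep '[{"grip":45,"dx":0,"dy":0,"dz":0.03,"roll":0},{"grip":45,"dx":0,"dy":0,"dz":0.015,"roll":0},{"grip":45,"dx":0,"dy":0,"dz":0,"roll":0},{"grip":45,"dx":0,"dy":0,"dz":0,"roll":0}]' | tail -1
python3 -c "from h import *;where()"
python3 -m creep '[{"grip":91,"dx":0,"dy":0,"dz":0,"roll":0},{"grip":91,"dx":0,"dy":0,"dz":0,"roll":0},{"grip":91,"dx":0,"dy":0,"dz":0,"roll":0},{"grip":91,"dx":0,"dy":0,"dz":0,"roll":0},{"grip":91,"dx":0,"dy":0,"dz":0,"roll":0},{"grip":91,"dx":0,"dy":0,"dz":0,"roll":0},{"grip":91,"dx":0,"dy":0,"dz":-0.2,"roll":0},{"grip":91,"dx":0,"dy":0,"dz":-0.38,"roll":0},{"grip":91,"dx":0,"dy":0,"dz":-0.38,"roll":0},{"grip":91,"dx":0,"dy":0,"dz":-0.38,"roll":0},{"grip":91,"dx":0,"dy":0,"dz":-0.38,"roll":0},{"grip":91,"dx":0,"dy":0,"dz":-0.38,"roll":0}]' | tail -1
python3 - <<'E'
from h import *
where()
p=viewer.capture("wrist"); W=loc(cloud(p))*1000
for d in models.silhouettes("jar",p):
    P=W[d["region"]];b=p["image"][d["region"]].mean(0);print(d["conf"],d["xy"],np.percentile(P,[3,50,97],axis=0).round().tolist(),b.round())
p=viewer.capture("top"); W=loc(cloud(p))*1000
m=(W[...,2]>203)&(W[...,2]<240)&(W[...,0]>-330)&(W[...,0]<-120)&(W[...,1]>140)&(W[...,1]<330)
P=W[m]; print("door/knob pts",len(P)); print(P[np.argsort(-P[:,2])][:8].round())
k=P[(P[:,2]>222)]; print(k.mean(0).round(1),len(k))
E
```

```text
finger_force: 20.0
t 20.02 cab mm [-177.7 -260.9   54.1] yaw err 0.25 F [-0.2  2.5 11.3] w 57.5 ff 20.0
finger_force: 0.0
t 21.02 cab mm [-179.2 -260.   264.7] yaw err 0.26 F [ 0.6 -0.8  0.3] w 90.5 ff 0.0
0.75 [401.9, 180.6] [[-213.0, -177.0, 16.0], [-191.0, -157.0, 94.0], [-163.0, -128.0, 96.0]] [131.  67.  38.]
0.74 [287.8, 185.1] [[-208.0, -284.0, 22.0], [-187.0, -260.0, 94.0], [-159.0, -237.0, 96.0]] [142. 153. 157.]
0.62 [500.9, 95.2] [[-285.0, -94.0, 10.0], [-262.0, -80.0, 93.0], [-236.0, -45.0, 96.0]] [116.  61.  36.]
door/knob pts 474
[[-200.  289.  236.]
 [-199.  293.  234.]
 [-197.  293.  233.]
 [-204.  292.  232.]
 [-195.  288.  232.]
 [-196.  296.  232.]
 [-201.  294.  232.]
 [-198.  286.  231.]]
[-202.3  280.8  226.9] 95
```

The jar stands upright at (-182,-260), well clear of the sweep. On to the knob, predicted at about (-199,294,220).

```bash

python3 -m creep '[{"grip":52,"dx":0.02,"dy":0.2,"dz":-0.2,"roll":0},{"grip":52,"dx":0.01,"dy":0.33,"dz":-0.2,"roll":0},{"grip":52,"dx":0.01,"dy":0.35,"dz":0,"roll":0},{"grip":52,"dx":0.01,"dy":0.35,"dz":0,"roll":0},{"grip":52,"dx":0.01,"dy":0.35,"dz":0,"roll":0},{"grip":52,"dx":0.01,"dy":0.35,"dz":0,"roll":0},{"grip":52,"dx":0.01,"dy":0.35,"dz":0,"roll":0},{"grip":52,"dx":0.01,"dy":0.35,"dz":0,"roll":0},{"grip":52,"dx":0.01,"dy":0.35,"dz":0,"roll":0},{"grip":52,"dx":0.01,"dy":0.35,"dz":0,"roll":0},{"grip":52,"dx":0.01,"dy":0.35,"dz":0,"roll":0},{"grip":52,"dx":0.01,"dy":0.35,"dz":0,"roll":0}]' | tail -1
python3 -m creep '[{"grip":52,"dx":0.02,"dy":0.35,"dz":0,"roll":0},{"grip":52,"dx":0.02,"dy":0.35,"dz":0,"roll":0.0191},{"grip":52,"dx":0,"dy":0,"dz":0,"roll":0.0191},{"grip":52,"dx":0,"dy":0,"dz":0,"roll":0.0191},{"grip":52,"dx":0,"dy":0,"dz":0,"roll":0.0191},{"grip":52,"dx":0,"dy":0,"dz":0,"roll":0.0191},{"grip":52,"dx":0,"dy":0,"dz":0,"roll":0.0191},{"grip":52,"dx":0,"dy":0,"dz":0,"roll":0.0191},{"grip":52,"dx":0,"dy":0,"dz":0,"roll":0.0191},{"grip":52,"dx":0,"dy":0,"dz":0,"roll":0.0191},{"grip":52,"dx":0,"dy":0,"dz":0,"roll":0.0191},{"grip":52,"dx":0,"dy":0,"dz":0,"roll":0.0191}]' | tail -1
python3 -m creep '[{"grip":52,"dx":0,"dy":0,"dz":0,"roll":0.0191},{"grip":52,"dx":0,"dy":0,"dz":0,"roll":0.0191},{"grip":52,"dx":0,"dy":0,"dz":0,"roll":0.0191},{"grip":52,"dx":0,"dy":0,"dz":0,"roll":0.0191},{"grip":52,"dx":0,"dy":0,"dz":0,"roll":0.0191},{"grip":52,"dx":0,"dy":0,"dz":0,"roll":0.0191},{"grip":52,"dx":0,"dy":0,"dz":0,"roll":0},{"grip":52,"dx":0,"dy":0,"dz":0,"roll":0}]' | tail -1
python3 - <<'E'
from h import *
where()
p=viewer.capture("wrist"); W=loc(cloud(p))*1000; cv2.imwrite("pics/w5.png",p["image"])
for d in models.silhouettes("knob",p):
    P=W[d["region"]];print(d["conf"],d["xy"],np.percentile(P,[3,50,97],axis=0).round().tolist())
d=p["image"].max(2)<70
m=d&(abs(W[...,0]+199)<30)&(abs(W[...,1]-294)<30)&(W[...,2]>203)&(W[...,2]<240);P=W[m]
print(len(P),P.min(0).round(),P.max(0).round(),np.median(P,0))
from scipy.optimize import least_squares
r=least_squares(lambda c:np.linalg.norm(P-c,axis=1)-12.5,[-199,294,220],loss="soft_l1",f_scale=1.5);print(r.x.round(1))
E
```

```text
finger_force: 0.0
finger_force: 0.0
finger_force: 0.0
t 23.83 cab mm [-198.1  210.5  301.8] yaw err -116.04 F [0.6 0.5 0.7] w 52.0 ff 0.0
0.54 [229.4, 149.6] [[-256.0, 225.0, 179.0], [-198.0, 272.0, 195.0], [-135.0, 303.0, 232.0]]
1433 [-211.  280.  203.] [-187.  307.  233.] [-197.69259926  294.31707807  228.83299723]
[-199.2  294.7  219.6]
```

View pics/w5.png

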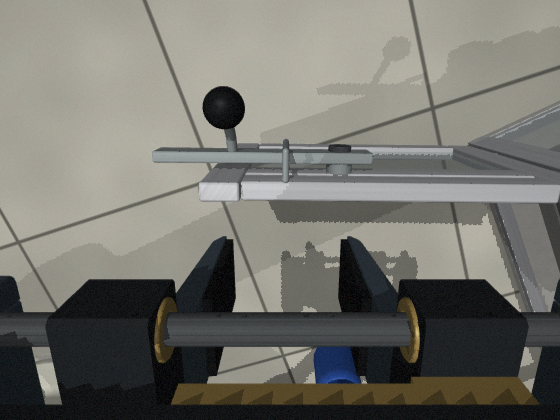

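The knob is at (224,107), with its stem running inward to the bar. The sphere fit (-199.2,294.7,219.6) agrees with the prediction for a door angle of 2.04.

```bash

python3 -m creep '[{"grip":52,"dx":0.25,"dy":-0.13,"dz":0,"roll":0.0014},{"grip":52,"dx":0.25,"dy":-0.13,"dz":0,"roll":0},{"grip":52,"dx":0.25,"dy":-0.12,"dz":0,"roll":0},{"grip":52,"dx":0,"dy":0,"dz":0.2,"roll":0},{"grip":52,"dx":0,"dy":0,"dz":0.1,"roll":0},{"grip":52,"dx":0,"dy":0,"dz":0,"roll":0},{"grip":52,"dx":0,"dy":0,"dz":0,"roll":0}]' | tail -1
python3 - <<'E'
from h import *
where()
s=state();R=np.array(s["tool_rot"]);d=np.array([-199.2,294.7])-loc(s["tcp_pos"])[:2]*1000
w=RC@d; print("tool dx,dy mm",R[:2,:2].T@w, "tilt",R[:,2].round(4))
E
```

```text
finger_force: 0.0
t 24.52 cab mm [-198.5  293.9  272.3] yaw err -116.72 F [-0.2 -1.1 -0.4] w 52.2 ff 0.0
tool dx,dy mm [ 0.36447616 -0.97855139] tilt [-0.0014 -0.0012 -1.    ]
```

```bash

python3 -m creep '[{"grip":52,"dx":0,"dy":-0.01,"dz":0.2,"roll":0},{"grip":52,"dx":0,"dy":0,"dz":0.2,"roll":0},{"grip":52,"dx":0,"dy":0,"dz":0.1,"roll":0},{"grip":52,"dx":0,"dy":0,"dz":0,"roll":0},{"grip":15,"dx":0,"dy":0,"dz":0,"roll":0},{"grip":15,"dx":0,"dy":0,"dz":0,"roll":0},{"grip":15,"dx":0,"dy":0,"dz":0,"roll":0},{"grip":15,"dx":0,"dy":0,"dz":0,"roll":0},{"grip":15,"dx":0,"dy":0,"dz":0,"roll":0},{"grip":15,"dx":0,"dy":0,"dz":0,"roll":0},{"grip":15,"dx":0,"dy":0,"dz":0,"roll":0},{"grip":15,"dx":0,"dy":0,"dz":0,"roll":0}]' 12| tail -1
python3 -c "from h import *;where()"
```

```text
finger_force: 12.0
t 25.52 cab mm [-198.4  295.3  223.3] yaw err -116.76 F [ 2.3 -0.5  6.3] w 23.8 ff 12.0
```

```bash

python3 -m creep '[{"grip":15,"dx":0,"dy":0.039,"dz":-0.073,"roll":0},{"grip":15,"dx":0,"dy":0.0455,"dz":-0.069,"roll":0},{"grip":15,"dx":0,"dy":0.0525,"dz":-0.064,"roll":0},{"grip":15,"dx":0,"dy":0.0285,"dz":-0.03,"roll":0},{"grip":15,"dx":0,"dy":0,"dz":0,"roll":0},{"grip":15,"dx":0,"dy":0,"dz":0,"roll":0}]' 12| tail -1
python3 - <<'E'
from h import *
where()
p=viewer.capture("wrist");cv2.imwrite("pics/w6.png",p["image"])
p=viewer.capture("scene");W=loc(cloud(p))*1000
for t in("latch","knob"):
  for d in models.silhouettes(t,p): 
    P=W[d["region"]];print(t,d["conf"],d["xy"],np.percentile(P,[3,50,97],axis=0).round().tolist())
E
```

```text
finger_force: 12.0
t 26.02 cab mm [-185.2  289.3  247.8] yaw err -116.75 F [-16.4   9.4  12.6] w 24.1 ff 12.0
latch 0.68 [462.4, 201.3] [[-219.0, 222.0, 178.0], [-170.0, 244.0, 203.0], [-127.0, 274.0, 221.0]]
knob 0.7 [467.0, 201.1] [[-424.0, 221.0, -1.0], [-177.0, 247.0, 200.0], [-127.0, 371.0, 221.0]]
```

View pics/w6.png

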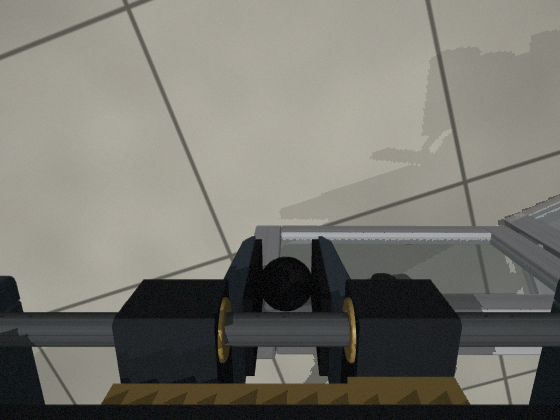

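The ball is held at (287,284), and the bar points (z up to 221 at 72 from the pivot) give a latch angle of about 0.35. I'll ease the side load by 3 mm and start the arc.

```bash

python3 -m creep '[{"grip":15,"dx":0,"dy":-0.03,"dz":0,"roll":0},{"grip":15,"dx":0,"dy":0,"dz":0,"roll":0}]' 12| tail -1
python3 -c "from h import *;where()"
python3 -m creep '[{"grip":15,"dx":-0.09,"dy":-0.017,"dz":0,"roll":-0.0064},{"grip":15,"dx":-0.18,"dy":-0.0344,"dz":0,"roll":-0.01273},{"grip":15,"dx":-0.18,"dy":-0.0344,"dz":0,"roll":-0.01273},{"grip":15,"dx":-0.18,"dy":-0.0344,"dz":0,"roll":-0.01273},{"grip":15,"dx":-0.18,"dy":-0.0344,"dz":0,"roll":-0.01273},{"grip":15,"dx":0,"dy":0,"dz":0,"roll":0},{"grip":15,"dx":0,"dy":0,"dz":0,"roll":0}]' 12| tail -1
cat >> h.py <<'E'
def arc(along=223.5):
    s=state(); p=loc(s["tcp_pos"])[:2]*1000; R=np.array(s["tool_rot"]); th=np.radians(98.05)-np.arctan2(R[1,1],R[0,1])
    H=np.array([-8,140.]); d=p-H; phi=np.arctan2(-d[0],-d[1]) # angle of radius from shut (-y), towards -x
    # knob leads door line by atan(52/along) outwards
    print("door from pos",round(phi-np.arctan2(52,along),3),"tool th",round(th,3),"radius",round(np.linalg.norm(d),1),"want",round(np.hypot(52,along),1))
E
python3 -c "from h import *;where();arc()"
```

```text
finger_force: 12.0
t 26.38 cab mm [-187.   289.2  246.8] yaw err -116.75 F [-3.   2.2  2.7] w 23.5 ff 12.0
finger_force: 12.0
t 26.97 cab mm [-227.7  217.1  246.8] yaw err -96.23 F [-7.1  2.3  5.3] w 23.8 ff 12.0
door from pos 1.68 tool th 1.679 radius 232.8 want 229.5
```

```bash

python3 -m creep '[{"grip":15,"dx":-0.09,"dy":-0.017,"dz":0,"roll":-0.0064},{"grip":15,"dx":-0.182,"dy":-0.0343,"dz":0,"roll":-0.01273},{"grip":15,"dx":-0.182,"dy":-0.0343,"dz":0,"roll":-0.01273},{"grip":15,"dx":-0.182,"dy":-0.0343,"dz":0,"roll":-0.01273},{"grip":15,"dx":-0.182,"dy":-0.0343,"dz":0,"roll":-0.01273},{"grip":15,"dx":-0.182,"dy":-0.0343,"dz":0,"roll":-0.01273},{"grip":15,"dx":-0.182,"dy":-0.0343,"dz":0,"roll":-0.01273},{"grip":15,"dx":-0.182,"dy":-0.0343,"dz":0,"roll":-0.01273},{"grip":15,"dx":-0.182,"dy":-0.0343,"dz":0,"roll":-0.01273},{"grip":15,"dx":-0.182,"dy":-0.0343,"dz":0,"roll":-0.01273},{"grip":15,"dx":0,"dy":0,"dz":0,"roll":0},{"grip":15,"dx":0,"dy":0,"dz":0,"roll":0}]' 12| tail -1
python3 -c "from h import *;where();arc(226.3)"
```

```text
finger_force: 12.0
t 27.97 cab mm [-220.4   44.6  246.2] yaw err -52.7 F [-13.5  -8.1  11.2] w 24.1 ff 12.0
door from pos 0.923 tool th 0.92 radius 232.8 want 232.2
```

```bash

python3 -m creep '[{"grip":15,"dx":-0.09,"dy":-0.037,"dz":0,"roll":-0.0064},{"grip":15,"dx":-0.182,"dy":-0.0343,"dz":0,"roll":-0.01273},{"grip":15,"dx":-0.182,"dy":-0.0343,"dz":0,"roll":-0.01273},{"grip":15,"dx":-0.182,"dy":-0.0343,"dz":0,"roll":-0.01273},{"grip":15,"dx":-0.182,"dy":-0.0343,"dz":0,"roll":-0.01273},{"grip":15,"dx":-0.182,"dy":-0.0343,"dz":0,"roll":-0.01273},{"grip":15,"dx":-0.182,"dy":-0.0343,"dz":0,"roll":-0.01273},{"grip":15,"dx":-0.182,"dy":-0.0343,"dz":0,"roll":-0.01273},{"grip":15,"dx":0,"dy":0,"dz":0,"roll":0},{"grip":15,"dx":0,"dy":0,"dz":0,"roll":0}]' 12| tail -1
python3 - <<'E'
from h import *
where();arc(226.3)
p=viewer.capture("scene");W=loc(cloud(p))*1000;cv2.imwrite("pics/s7.png",cv2.resize(p["image"][160:320,250:450],None,fx=4,fy=3.7,interpolation=cv2.INTER_CUBIC))
E
```

```text
finger_force: 12.0
t 28.8 cab mm [-128.4  -59.1  246.5] yaw err -18.29 F [ -4.3 -11.1   6.6] w 23.7 ff 12.0
door from pos 0.318 tool th 0.319 radius 232.7 want 232.2
```

View pics/s7.png

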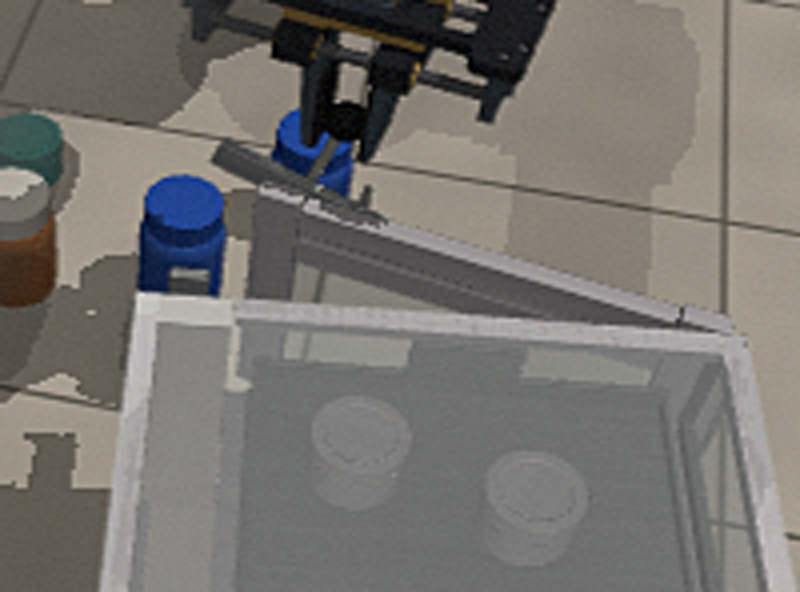

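The bar's tip is raised at crop (220,155), the door is nearly shut, and both tins are upright. Closing the rest.

```bash

python3 -m creep '[{"grip":15,"dx":-0.137,"dy":-0.036,"dz":0,"roll":-0.0095},{"grip":15,"dx":-0.137,"dy":-0.026,"dz":0,"roll":-0.0095},{"grip":15,"dx":-0.137,"dy":-0.026,"dz":0,"roll":-0.0095},{"grip":15,"dx":-0.137,"dy":-0.026,"dz":0,"roll":-0.0095},{"grip":15,"dx":-0.137,"dy":-0.026,"dz":0,"roll":-0.0095},{"grip":15,"dx":-0.04,"dy":-0.008,"dz":0,"roll":-0.003},{"grip":15,"dx":0,"dy":0,"dz":0,"roll":0},{"grip":15,"dx":0,"dy":0,"dz":0,"roll":0}]' 12| tail -1
python3 -c "from h import *;where();arc(226.3)"
```

```text
finger_force: 12.0
t 29.52 cab mm [-60.3 -86.6 246.7] yaw err -0.12 F [-0.4 -8.9  4.8] w 24.0 ff 12.0
door from pos 0.001 tool th 0.002 radius 232.6 want 232.2
```

```bash

python3 -m creep '[{"grip":15,"dx":-0.01,"dy":-0.03,"dz":0.04,"roll":0},{"grip":15,"dx":0,"dy":-0.045,"dz":0.06,"roll":0},{"grip":15,"dx":0,"dy":-0.035,"dz":0.065,"roll":0},{"grip":15,"dx":0,"dy":-0.025,"dz":0.05,"roll":0},{"grip":15,"dx":0,"dy":0,"dz":0,"roll":0},{"grip":15,"dx":0,"dy":0,"dz":0,"roll":0}]' 12| tail -1
python3 -c "from h import *;where();arc(240)"
python3 -m creep '[{"grip":46,"dx":0,"dy":0,"dz":0,"roll":0},{"grip":46,"dx":0,"dy":0,"dz":0,"roll":0},{"grip":46,"dx":0,"dy":0,"dz":0,"roll":0},{"grip":46,"dx":0,"dy":0,"dz":0,"roll":0},{"grip":46,"dx":0,"dy":0,"dz":0,"roll":0}]' | tail -1
python3 -m creep '[{"grip":46,"dx":0,"dy":0,"dz":-0.2,"roll":0},{"grip":46,"dx":0,"dy":0,"dz":-0.35,"roll":0},{"grip":46,"dx":0,"dy":0,"dz":-0.35,"roll":0},{"grip":46,"dx":0.3,"dy":0,"dz":-0.1,"roll":0},{"grip":46,"dx":0.35,"dy":0,"dz":0,"roll":0},{"grip":46,"dx":0.35,"dy":0,"dz":0,"roll":0},{"grip":46,"dx":0.35,"dy":0,"dz":0,"roll":0},{"grip":46,"dx":0.3,"dy":0,"dz":0,"roll":0},{"grip":46,"dx":0,"dy":0,"dz":0,"roll":0},{"grip":46,"dx":0,"dy":0,"dz":0,"roll":0}]' | tail -1
python3 - <<'E'
from h import *
where()
from scipy.optimize import least_squares
for n in("top","wrist","scene"):
  p=viewer.capture(n);W=loc(cloud(p))*1000
  if n=="scene": cv2.imwrite("pics/s8.png",cv2.resize(p["image"][160:320,250:450],None,fx=4,fy=3.7,interpolation=cv2.INTER_CUBIC))
  m=(p["image"].max(2)<70)&(abs(W[...,0]+60)<30)&(abs(W[...,1]+100)<30)&(W[...,2]>203)&(W[...,2]<260);P=W[m]
  if len(P)>10: print(n,len(P),least_squares(lambda c:np.linalg.norm(P-c,axis=1)-12.5,[-60,-100,220],loss="soft_l1",f_scale=1.5).x.round(1))
  m=(W[...,0]>-32)&(W[...,0]<-20)&(W[...,2]>170)&(W[...,2]<230)&(W[...,1]<-120)&(W[...,1]>-160);P=W[m]; 
  if len(P): print(" bar end",len(P),np.percentile(P,[5,50,95],axis=0).round().tolist())
E
```

```text
finger_force: 12.0
t 30.02 cab mm [-60.2 -99.3 224.6] yaw err -0.08 F [-0.4 -5.7  1.9] w 24.1 ff 12.0
door from pos 0.001 tool th 0.001 radius 244.9 want 245.6
finger_force: 0.0
finger_force: 0.0
t 31.27 cab mm [-226.3  -98.6  325.4] yaw err -0.05 F [ 0.4 -0.7  0.4] w 45.8 ff 0.0
top 69 [ -58.6 -100.3  219.7]
 bar end 67 [[-30.0, -153.0, 172.0], [-27.0, -138.0, 194.0], [-22.0, -122.0, 197.0]]
scene 106 [-59.9 -98.6 219.8]
 bar end 32 [[-29.0, -151.0, 193.0], [-26.0, -137.0, 195.0], [-24.0, -123.0, 197.0]]
```

View pics/s8.png

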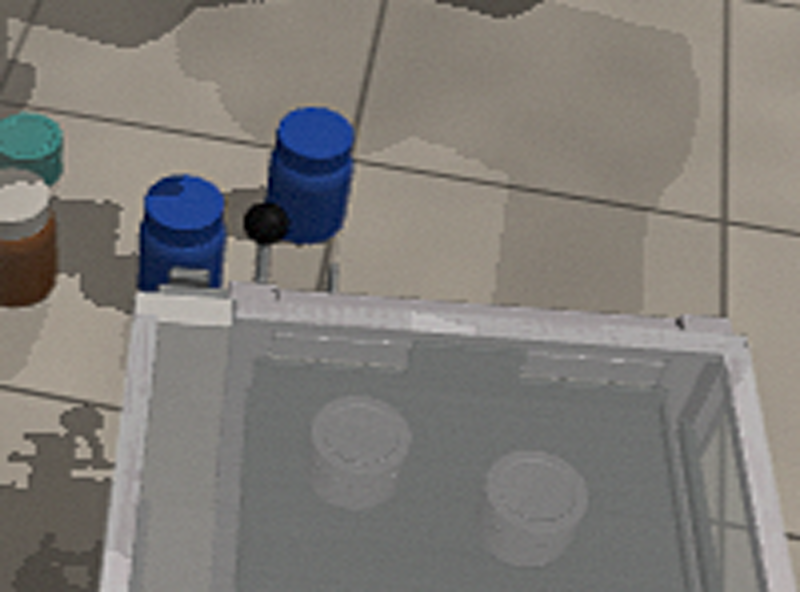

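The door is shut and the knob is at (-59.5,-99.5,219.8), where it should be when shut and level. The bar's top is at 195 in the catch, both tins are upright, the jar stands at the left, and the arm is clear.

```bash
python3 -c "
from workcell import hand_in;print(hand_in())"
```

```text
the job is handed in; nothing more can be done
None
```

I handed the job in at about 31 s with the tray home, both tins upright inside, the amber jar set aside upright on the bench, and the door shut with the bar down in the catch; no verdict came back.

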